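Find the wobbly crock lid handle

TASK

One of the two crock lids has a handle that has worked loose. Nudge the bar handles gently sideways to feel which one wobbles and rock the loose one clearly over to the robot's left and then over to the right. Then lift that lid off by its handle and set it down flat inside the square metal baking tray, without dropping it, to be repaired; leave the other lid seated on its crock.

Things in the scene. Friction and masses are not known exactly. Their poses are not given: they have to be found in the camera images.
- lid_a: White ceramic lid seated on a fixed white crock (124 mm wide, 100 mm tall, blue bands): disc 124 mm wide, 10 mm thick, over a plug 98 mm wide, 12 mm deep, in a 102 mm or wider mouth; 0.5 kg. Origin: centre of the plug's underside, 88 mm above the counter at the start; z up, x away from the robot, y to its left (each within 25 degrees). Either lid may be the loose one.
- lid_b: The other lid, on an identical crock: same shape, size, weight, origin and axes as lid_a (lift 20 mm or more to clear the crock). The handle of either: a round wooden bar 20 mm thick and 76 mm long along the lid's x, its centre line 60 mm above the lid's origin (38 mm above the disc's top), on two 10 mm steel posts at x = -27 and +27 mm; free space under the bar.
- handle_a (a joint): Lean of lid_a's handle in rad, about the line along the lid's x through the feet of its posts, 22 mm above the lid's origin: 0 upright, positive to the lid's +y (robot's left), negative to the right. A loose handle moves under about 1 N at the bar, up to 0.28 either way (bar shifts 10 mm), and stays where left; a tight one stops within 0.02. Over about 6 N at the bar tips the lid.
- handle_b (a joint): Lean of lid_b's handle, same meaning and behaviour as handle_a. Exactly one of the two handles is loose; both stand upright at the start and look alike.
- tray: Square shallow aluminium baking tray, 200 x 200 mm outside, rim 18 mm high, walls and floor 4 to 5 mm thick, empty, fixed to the counter. Origin: centre of its underside, at counter height; x and y along its sides.
Mind the look-alikes: they are no part of the job. What is shaped like the lid_b but green, purple or yellow is not meant.

How it is judged:
By the outcome, as a careful person would: the job done as asked, in the order asked, and still so for the second after the job is handed in, with the robot touching nothing.
It also fails if it takes over 53 s, if anything falls off the work surface, if the arm or the gripper's body presses on something with over 40 N, if the wrist force passes 120 N, or if a joint passes its speed limit or range.

ROBOT

A 7-joint arm with a two-finger parallel gripper is mounted at the origin on the work surface. World frame = base frame: x ahead of the robot, y to its left, z up, the work surface at z = 0. Lengths are in m, angles in rad, forces in N, time in s.
With the tool pointing down it reaches from about 0.4 to 0.75 m from the base axis. Payload 19.5 kg.
Tool frame: the origin (TCP) lies at the very end of the fingers, on their centre line; the grasp point (between the pads) lies 19 mm behind it; z points along the fingers, y is the line along which they close (so a half turn about z gives the same grasp; the last joint's range is limited). The gripper opens to 85 mm and grips with 20 to 120 N. Pads are 22 mm wide; open, the fingers measure 114 mm over their backs; the gripper's body (76 mm by 85 mm) begins 54 mm behind the grasp point. The pads swing forward as they close: fully open they stand 13 mm farther back than shut.
Start: joints at [1.285, 0.707, -0.028, 1.485, 0.022, 0.951, -0.075], TCP at [0.139, -0.558, 0.231] pointing down, gripper open.
Joint ranges: [-2.71, 2.71], [-0.32, 2.16], [-1.57, 1.52], [0, 2.45], [-1.46, 4.6], [0, 2.02], [-2.83, 2.83]. Speed limits (rad/s): [1.89, 1.89, 2.57, 2.57, 3.01, 3.01, 3.01].

INTERFACE

Orientations are given as a 3x3 rotation matrix whose columns are the frame's x, y, z axes.
In Python, from workcell import * gives the robot as it stands.
- The arm moves only by the tool move_arm, never from a script. Its argument "rows" is a list of rows, each an object with "xyz": the shift along the world's x, y, z in m, a list of three; "rotation": the turn, a rotation vector about the world's x, y, z in rad, a list of three; "fingers": the closure, from 0 (fully open) to 1 (shut). A call has 1 to 10 rows; each row is the pose to reach, as a shift and turn from the pose commanded when the call began; what a row does not reach only later rows make up. A row lasts 1/10 s, in which the tool goes at most 50 mm and 8.59 degrees, less where a joint would pass 70% of its speed; a pose out of reach is approached as far as the arm can. A call with a gripper value outside its range is refused whole. The fingers move at their own pace and stop on an object; "squeeze" is the grip in N (left out, the last holds). Time passes only in rows, so rows that repeat a pose let the fingers close. It gives the time, the measured TCP pose, the force, the opening and the grip force at its end, in the units of the state.
- get_obs(): the state, without advancing time (a new reading comes with each control period).
- capture(name): name is "scene" or "top" or "wrist"; returns a dict with "frame" (384x512x3 uint8, blue, green, red), "vertical_fov" (degrees; the focal length in pixels is half the picture's height over the tangent of half this angle, whatever the lens; pixels are square), "cx", "cy" (the principal point, pixels), "distortion" ([k1, k2, p1, p2, k3] as OpenCV has them; the pictures are not rectified), "eye" and "rotation" of the camera in the world; the wrist camera has in their place "hand_eye" (4x4, takes a point from camera to tool coordinates, whose origin is the TCP and whose axes are the flange's). Camera axes: x right, y down, z forward; pixel columns grow to the right and rows downward; lengths in m; the calibration is good to about 2 mm. A picture is of the moment at which its call begins: read the wrist's pose just before it. There is no depth.
- finish_job(): hands the job in; it is judged then, once.
The state is a dict: "time_s": time; "joint_pos": joint angles; "joint_vel": joint speeds; "joint_torque": joint torques, N m; "ee_pos": TCP position; "ee_rot": TCP orientation; "ft_force": force on the tool from outside, world axes, zero at the start; "moment": the same for the moment, N m; "width": finger opening in m; "finger_force": force on a finger pad.
Only numpy, scipy, OpenCV 4.12 (cv2) and the standard library are available. Lean on these libraries where they do the work, as an engineer would, in place of code of your own. Each camera call takes 0.05 s, during which the arm holds its last target. There are 200 camera calls.

## Working session

There is one attempt and no reset: what is moved stays moved. The work goes in short steps, Python scripts to look and compute and a tool call to move; the robot and the scene stay as the last step left them, time stands still between calls to the robot, and variables do not carry over. Pictures are saved under pics/ and viewed, at most 10 in all, crops included, and the job is handed in when it is done.

Besides the shell and the picture viewer there is one more tool, called after ">>>" by a JSON object that holds its "fn" and its "kwargs", one argument or row to a line. move_arm: Moves the arm, as the interface text tells. Its arguments: {"type":"object","properties":{"rows":{"type":"array"},"squeeze":{"type":"number"}},"required":["rows"]}

```bash
mkdir -p pics; cat > h.py <<'E'
from workcell import *
import numpy as np, cv2, pickle
def cam(name):
    o=get_obs(); c=capture(name)
    f=c["frame"].shape[0]/2/np.tan(np.radians(c["vertical_fov"])/2)
    c["K"]=np.array([[f,0,c["cx"]],[0,f,c["cy"]],[0,0,1.]]); c["D"]=np.array(c["distortion"],float)
    if "hand_eye" in c:
        T=np.eye(4);T[:3,:3]=o["ee_rot"];T[:3,3]=o["ee_pos"];T=T@np.array(c["hand_eye"]);c["eye"]=T[:3,3];c["rotation"]=T[:3,:3]
    c["eye"]=np.array(c["eye"]);c["rotation"]=np.array(c["rotation"])
    return c
def ray(c,uv):
    p=cv2.undistortPoints(np.array([[uv]],float),c["K"],c["D"])[0,0]
    d=c["rotation"]@np.array([p[0],p[1],1]);return c["eye"],d/np.linalg.norm(d)
def atz(c,uv,z):
    e,d=ray(c,uv);return e+d*(z-e[2])/d[2]
def tri(obs):
    A=np.zeros((3,3));b=np.zeros(3);R=[ray(c,u) for c,u in obs]
    for e,d in R:
        P=np.eye(3)-np.outer(d,d);A+=P;b+=P@e
    x=np.linalg.solve(A,b);return x,[np.linalg.norm(np.cross(x-e,d)) for e,d in R]
def proj(c,X):
    R=c["rotation"].T
    return cv2.projectPoints(np.array(X,float).reshape(-1,1,3),cv2.Rodrigues(R)[0],-R@c["eye"],c["K"],c["D"])[0][:,0]
E
python3 - <<'E'
from h import *
for n in("scene","top"):
    c=cam(n);cv2.imwrite(f"pics/{n}.png",c["frame"]);pickle.dump(c,open(n+".pkl","wb"));print(n,c["eye"],c["rotation"].round(2).tolist())
o=get_obs();print(o["time_s"],o["ee_pos"],o["ee_rot"],o["width"])
E
```

```text
scene [0.78556532 0.66813306 0.91519383] [[-0.89, 0.32, -0.32], [0.45, 0.64, -0.62], [0.01, -0.7, -0.72]]
top [ 0.27403547 -0.07470264  1.40115097] [[0.0, -0.99, 0.12], [-1.0, -0.0, 0.01], [-0.01, -0.12, -0.99]]
0.1 [ 0.13874284 -0.5577646   0.23088159] [[ 9.70437122e-01  2.41353943e-01 -2.56304562e-04]
 [ 2.41354079e-01 -9.70436651e-01  9.56938507e-04]
 [-1.77664586e-05 -9.90508802e-04 -9.99999509e-01]] 0.08522358515648244
```

View pics/scene.png

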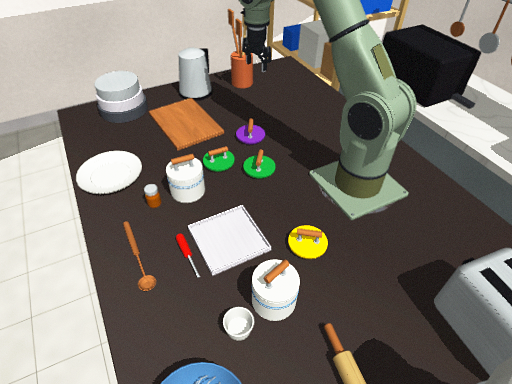

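View pics/top.png

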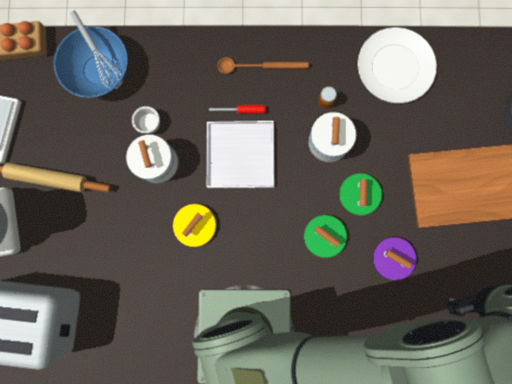

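Scene and top views both show two white lids on blue-banded crocks. The left crock has its handle at top (145,153) / scene (277,271). The right one is at top (336,131) / scene (183,160). The green (361,194), (326,237), purple (395,258) and yellow (195,225) lids lie on the counter and are look-alikes, not meant. The tray is at top (240,155).

```bash
python3 - <<'E'
from h import *
C={n:pickle.load(open(n+".pkl","rb")) for n in("scene","top")}
box={"L":{"scene":(255,250,300,295),"top":(128,132,165,175)},"R":{"scene":(160,148,205,175),"top":(320,108,352,152)}}
tiles=[];P={}
for k in box:
  for n in C:
    x0,y0,x1,y1=box[k][n];im=C[n]["frame"][y0:y1,x0:x1]
    h=cv2.cvtColor(im,cv2.COLOR_BGR2HSV);m=((h[...,1]>110)&((h[...,0]<20))).astype(np.uint8)
    nn,l,s,ce=cv2.connectedComponentsWithStats(m);i=1+np.argmax(s[1:,4]);v,u=np.nonzero(l==i)
    pts=np.stack([u+x0,v+y0],1).astype(np.float32);r=cv2.minAreaRect(pts)
    b=cv2.boxPoints(r);e=[b[1]-b[0],b[2]-b[1]];ax=max(e,key=np.linalg.norm);ax=ax/np.linalg.norm(ax);L=max(r[1])
    P[k,n]=pts.mean(0);print(k,n,pts.mean(0),r,s[i,4]);P[k,n,'e']=(r[0]-ax*(L/2),r[0]+ax*(L/2))
    t=cv2.resize(im,(360,280));tiles.append(t)
cv2.imwrite("pics/crop.png",np.vstack([np.hstack(tiles[:2]),np.hstack(tiles[2:])]))
for k in box:
    print(k,tri([(C[n],P[k,n]) for n in C]), "top ends@.148",[atz(C["top"],e,.148).round(4) for e in P[k,"top",'e']],"scene ends",[atz(C["scene"],e,.148).round(4) for e in P[k,"scene",'e']])
# tray: bright quad in top
im=C["top"]["frame"];g=im[110:200,195:285].min(2);m=(g>110).astype(np.uint8);nn,l,s,ce=cv2.connectedComponentsWithStats(m);i=1+np.argmax(s[1:,4]);v,u=np.nonzero(l==i)
r=cv2.minAreaRect(np.stack([u+195,v+110],1).astype(np.float32));print(r)
q=np.array([atz(C["top"],p,.018) for p in cv2.boxPoints(r)]);print(q.round(4),q.mean(0),np.linalg.norm(q-np.roll(q,1,0),axis=1))
print(proj(C["scene"],q).round(1))
E
```

```text
L scene [276.30396 270.85022] ((276.3978576660156, 270.8842468261719), (7.763025760650635, 30.478702545166016), 48.57633590698242) 227
L top [144.27142 153.47858] ((144.28366088867188, 153.42120361328125), (26.229103088378906, 5.352878093719482), 74.47589111328125) 140
R scene [182.14185 158.4539 ] ((182.50003051757812, 158.5), (6.063390254974365, 23.525955200195312), 75.96376037597656) 141
R top [335.32666 129.76666] ((335.32550048828125, 130.01414489746094), (5.603402137756348, 26.149208068847656), 2.4895529747009277) 150
L (array([0.50831993, 0.26766293, 0.14775438]), [np.float64(0.0004448665314274719), np.float64(0.0004448665314274462)]) top ends@.148 [array([0.5438, 0.2782, 0.148 ]), array([0.474 , 0.2566, 0.148 ])] scene ends [array([0.547 , 0.2804, 0.148 ]), array([0.4669, 0.2555, 0.148 ])]
R (array([ 0.57433579, -0.2527701 ,  0.14824269]), [np.float64(0.0008656408454451439), np.float64(0.0008656408454450952)]) top ends@.148 [array([ 0.5382, -0.2511,  0.148 ]), array([ 0.6111, -0.2553,  0.148 ])] scene ends [array([ 0.6114, -0.2547,  0.148 ]), array([ 0.5331, -0.2485,  0.148 ])]
((239.5, 153.5), (67.0, 67.0), 90.0)
[[ 0.6361  0.1188  0.018 ]
 [ 0.6362 -0.0839  0.018 ]
 [ 0.4324 -0.0842  0.018 ]
 [ 0.432   0.1151  0.018 ]] [0.53418418 0.01646414 0.018     ] [0.20409475 0.20272501 0.20379929 0.199226  ]
[[210.1 272.7]
 [186.3 224.5]
 [242.5 203.9]
 [270.8 246. ]]
```

View pics/crop.png

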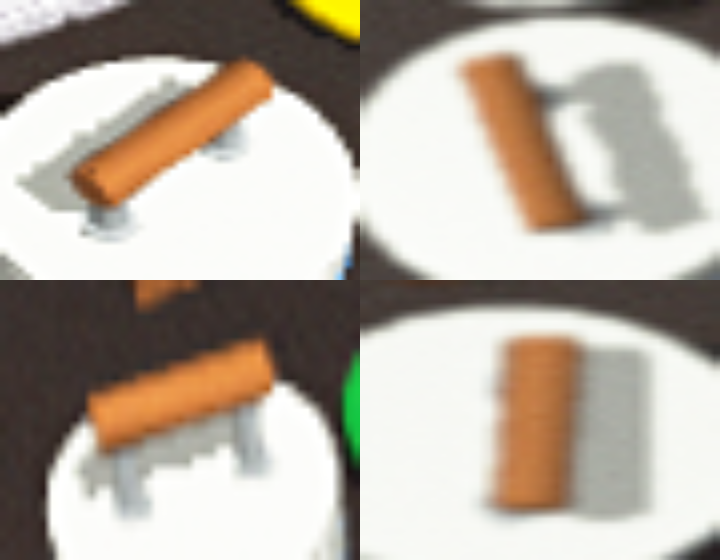

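The crop confirms both are white lids on banded crocks with wooden bar handles. The bar centres triangulate to z≈0.148, which matches the text. L is at (0.508, 0.268) with yaw 17°, R is at (0.574, -0.253) with yaw -3.5°, and the tray centre is about (0.533, 0.016). I'll go to R first.

>>> {"fn": "move_arm", "kwargs": {
  "rows": [
    {"xyz": [0.435, 0.305, 0], "rotation": [0, 0, -0.305], "fingers": 0.55},
    {"xyz": [0.435, 0.305, 0], "rotation": [0, 0, -0.305], "fingers": 0.55},
    {"xyz": [0.435, 0.305, 0], "rotation": [0, 0, -0.305], "fingers": 0.55},
    {"xyz": [0.435, 0.305, 0], "rotation": [0, 0, -0.305], "fingers": 0.55},
    {"xyz": [0.435, 0.305, 0], "rotation": [0, 0, -0.305], "fingers": 0.55},
    {"xyz": [0.435, 0.305, 0], "rotation": [0, 0, -0.305], "fingers": 0.55},
    {"xyz": [0.435, 0.305, 0], "rotation": [0, 0, -0.305], "fingers": 0.55},
    {"xyz": [0.435, 0.305, 0], "rotation": [0, 0, -0.305], "fingers": 0.55},
    {"xyz": [0.435, 0.305, 0], "rotation": [0, 0, -0.305], "fingers": 0.55},
    {"xyz": [0.435, 0.305, 0], "rotation": [0, 0, -0.305], "fingers": 0.55}
  ]
}}

```text
time_s: 1.1
ee_pos: [0.5496, -0.2693, 0.2312]
ee_rot: [[0.998, -0.061, -0.0], [-0.061, -0.998, 0.0], [-0.0, -0.0, -1.0]]
ft_force: [-0.5, -1.1, 0.2]
width: 0.0388
finger_force: 0.0
```

>>> {"fn": "move_arm", "kwargs": {
  "rows": [
    {"xyz": [0.012, 0.008, 0], "rotation": [0, 0, 0], "fingers": 0.55},
    {"xyz": [0.012, 0.008, 0], "rotation": [0, 0, 0], "fingers": 0.55},
    {"xyz": [0.012, 0.008, 0], "rotation": [0, 0, 0], "fingers": 0.55}
  ]
}}

```text
time_s: 1.4
ee_pos: [0.5595, -0.2635, 0.231]
ee_rot: [[0.998, -0.062, -0.001], [-0.062, -0.998, -0.0], [-0.001, 0.0, -1.0]]
ft_force: [-0.9, -1.0, -0.3]
width: 0.0384
finger_force: 0.0
```

```bash
python3 - <<'E'
from h import *
c=cam("wrist");pickle.dump(c,open("w1.pkl","wb"));cv2.imwrite("pics/w1.png",c["frame"])
o=get_obs();print(o["time_s"],o["ee_pos"],o["ft_force"],o["width"])
for X in([.5743,-.2528,.148],):print(proj(c,X))
E
```

```text
1.45 [ 0.55922658 -0.26392264  0.2312323 ] [-0.66001781 -0.62495344 -0.24251201] 0.03832245627831169
[[238.2473805  178.39415438]]
```

View pics/w1.png

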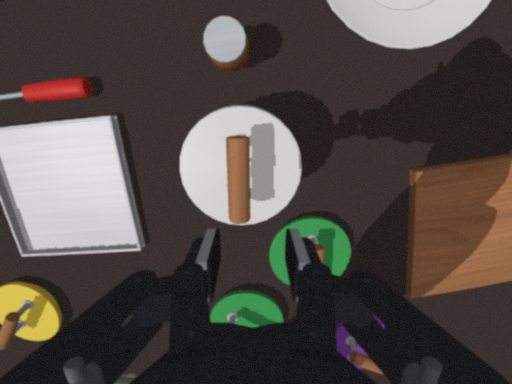

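The wrist view shows the R bar at (238,179), where it was predicted (238,178). The fingers are at about (250,250) in the picture, so the estimate holds. Moving over the bar and down, straddling it.

>>> {"fn": "move_arm", "kwargs": {
  "rows": [
    {"xyz": [0.015, 0.011, 0], "rotation": [0, 0, 0], "fingers": 0.55},
    {"xyz": [0.015, 0.011, 0], "rotation": [0, 0, 0], "fingers": 0.55},
    {"xyz": [0.015, 0.011, -0.03], "rotation": [0, 0, 0], "fingers": 0.55},
    {"xyz": [0.015, 0.011, -0.06], "rotation": [0, 0, 0], "fingers": 0.55},
    {"xyz": [0.015, 0.011, -0.085], "rotation": [0, 0, 0], "fingers": 0.55},
    {"xyz": [0.015, 0.011, -0.1], "rotation": [0, 0, 0], "fingers": 0.55},
    {"xyz": [0.015, 0.011, -0.104], "rotation": [0, 0, 0], "fingers": 0.55},
    {"xyz": [0.015, 0.011, -0.104], "rotation": [0, 0, 0], "fingers": 0.55},
    {"xyz": [0.015, 0.011, -0.104], "rotation": [0, 0, 0], "fingers": 0.55}
  ]
}}

```text
time_s: 2.35
ee_pos: [0.5753, -0.2525, 0.1283]
ee_rot: [[0.998, -0.062, 0.001], [-0.062, -0.998, -0.001], [0.001, 0.0, -1.0]]
ft_force: [0.8, 0.6, 0.3]
width: 0.0383
finger_force: 0.0
```

>>> {"fn": "move_arm", "kwargs": {
  "rows": [
    {"xyz": [0, 0.003, 0], "rotation": [0, 0, 0], "fingers": 0.55},
    {"xyz": [0, 0.006, 0], "rotation": [0, 0, 0], "fingers": 0.55},
    {"xyz": [0, 0.008, 0], "rotation": [0, 0, 0], "fingers": 0.55},
    {"xyz": [0, 0.009, 0], "rotation": [0, 0, 0], "fingers": 0.55},
    {"xyz": [0, 0.0095, 0], "rotation": [0, 0, 0], "fingers": 0.55},
    {"xyz": [0, 0.01, 0], "rotation": [0, 0, 0], "fingers": 0.55},
    {"xyz": [0, 0.01, 0], "rotation": [0, 0, 0], "fingers": 0.55},
    {"xyz": [0, 0.01, 0], "rotation": [0, 0, 0], "fingers": 0.55}
  ]
}}

```text
time_s: 3.15
ee_pos: [0.5752, -0.2422, 0.1274]
ee_rot: [[0.998, -0.061, 0.0], [-0.061, -0.998, -0.0], [0.0, 0.0, -1.0]]
ft_force: [-0.4, -2.7, 1.9]
width: 0.0382
finger_force: 1.4
```

>>> {"fn": "move_arm", "kwargs": {
  "rows": [
    {"xyz": [0, 0.0005, 0], "rotation": [0, 0, 0], "fingers": 0.55},
    {"xyz": [0, 0.001, 0], "rotation": [0, 0, 0], "fingers": 0.55},
    {"xyz": [0, 0.001, 0], "rotation": [0, 0, 0], "fingers": 0.55}
  ]
}}

```text
time_s: 3.45
ee_pos: [0.5752, -0.241, 0.1273]
ee_rot: [[0.998, -0.061, 0.0], [-0.061, -0.998, -0.0], [0.0, 0.0, -1.0]]
ft_force: [-0.6, -3.9, 1.4]
width: 0.0382
finger_force: 1.8
```

```bash
python3 - <<'E'
from h import *
F=[]
for i in range(4):
    c=cam("wrist");o=get_obs();F.append([*o["ft_force"],o["finger_force"],o["ee_pos"][1]])
print(np.round(F,4)); pickle.dump(c,open("w2.pkl","wb"))
cv2.imwrite("pics/w2.png",c["frame"])
E
```

```text
[[ 0.0654 -4.599   2.524   1.8707 -0.2411]
 [-0.2583 -3.6858  3.5258  1.9078 -0.2411]
 [-0.829  -2.6829  1.7577  1.9629 -0.2411]
 [-0.9239 -3.2087  2.8078  1.9948 -0.241 ]]
```

View pics/w2.png

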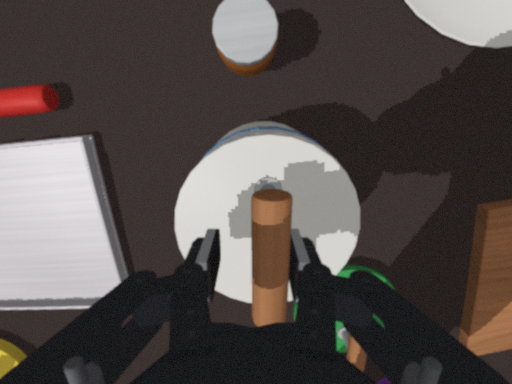

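The bar is touching one finger (bar at (270,255), right pad at (295,255)). The force of about 3.5 N is already above loose level; one more small step to see whether it keeps rising.

>>> {"fn": "move_arm", "kwargs": {
  "rows": [
    {"xyz": [0, 0.0005, 0], "rotation": [0, 0, 0], "fingers": 0.55},
    {"xyz": [0, 0.001, 0], "rotation": [0, 0, 0], "fingers": 0.55},
    {"xyz": [0, 0.001, 0], "rotation": [0, 0, 0], "fingers": 0.55},
    {"xyz": [0, 0.001, 0], "rotation": [0, 0, 0], "fingers": 0.55}
  ]
}}

```text
time_s: 4.05
ee_pos: [0.5752, -0.2402, 0.1273]
ee_rot: [[0.998, -0.061, 0.0], [-0.061, -0.998, -0.0], [0.0, 0.0, -1.0]]
ft_force: [0.5, -4.9, 3.2]
width: 0.0385
finger_force: 2.7
```

```bash
python3 - <<'E'
from h import *
F=[]
for i in range(4):
    c=cam("top");o=get_obs();F.append([*o["ft_force"],o["finger_force"],o["ee_pos"][1]])
print(np.round(F,4)); 
E
```

```text
[[-0.0845 -5.4425  2.2629  2.747  -0.2402]
 [-0.2015 -6.6772  2.7247  2.744  -0.2402]
 [ 0.7905 -4.7349  2.2619  2.7454 -0.2402]
 [ 0.2637 -5.3466  3.2044  2.7461 -0.2402]]
```

The force climbs steadily to about 5.4 N with almost no travel, so R is tight. Backing off and moving to L.

>>> {"fn": "move_arm", "kwargs": {
  "rows": [
    {"xyz": [0, -0.006, 0], "rotation": [0, 0, 0], "fingers": 0.55},
    {"xyz": [0, -0.012, 0], "rotation": [0, 0, 0], "fingers": 0.55},
    {"xyz": [0, -0.012, 0], "rotation": [0, 0, 0], "fingers": 0.55},
    {"xyz": [0, -0.012, 0.03], "rotation": [0, 0, 0], "fingers": 0.55},
    {"xyz": [0, -0.012, 0.06], "rotation": [0, 0, 0], "fingers": 0.55},
    {"xyz": [0, -0.012, 0.1], "rotation": [0, 0, 0], "fingers": 0.55},
    {"xyz": [0, 0.03, 0.1], "rotation": [0, 0, 0.1], "fingers": 0.55},
    {"xyz": [-0.01, 0.08, 0.1], "rotation": [0, 0, 0.2], "fingers": 0.55},
    {"xyz": [-0.017, 0.13, 0.1], "rotation": [0, 0, 0.3], "fingers": 0.55},
    {"xyz": [-0.023, 0.18, 0.1], "rotation": [0, 0, 0.361], "fingers": 0.55}
  ]
}}

```text
time_s: 5.25
ee_pos: [0.5517, -0.0598, 0.2274]
ee_rot: [[0.954, 0.299, -0.0], [0.299, -0.954, 0.001], [0.0, -0.001, -1.0]]
ft_force: [1.4, 0.0, -0.3]
width: 0.0381
finger_force: 0.0
```

>>> {"fn": "move_arm", "kwargs": {
  "rows": [
    {"xyz": [-0.01, 0.05, 0], "rotation": [0, 0, 0], "fingers": 0.55},
    {"xyz": [-0.02, 0.1, 0], "rotation": [0, 0, 0], "fingers": 0.55},
    {"xyz": [-0.03, 0.145, 0], "rotation": [0, 0, 0], "fingers": 0.55},
    {"xyz": [-0.036, 0.19, 0], "rotation": [0, 0, 0], "fingers": 0.55},
    {"xyz": [-0.044, 0.23, 0], "rotation": [0, 0, 0], "fingers": 0.55},
    {"xyz": [-0.044, 0.25, 0], "rotation": [0, 0, 0], "fingers": 0.55},
    {"xyz": [-0.044, 0.26, 0], "rotation": [0, 0, 0], "fingers": 0.55},
    {"xyz": [-0.044, 0.26, 0], "rotation": [0, 0, 0], "fingers": 0.55},
    {"xyz": [-0.044, 0.26, 0], "rotation": [0, 0, 0], "fingers": 0.55}
  ]
}}

```text
time_s: 6.15
ee_pos: [0.5087, 0.1969, 0.2272]
ee_rot: [[0.956, 0.294, -0.0], [0.294, -0.956, -0.001], [-0.0, 0.0, -1.0]]
ft_force: [-0.2, -0.5, 0.7]
width: 0.0384
finger_force: 0.0
```

```bash
python3 - <<'E'
from h import *
c=cam("wrist");pickle.dump(c,open("w3.pkl","wb"));t=cam("top")
o=get_obs();print(o["time_s"],o["ee_pos"],o["ee_rot"][:2].round(3),o["ft_force"],o["width"])
# orange bar seg in wrist near prediction
p=proj(c,[.5083,.2677,.148])[0];print("pred",p)
h=cv2.cvtColor(c["frame"],cv2.COLOR_BGR2HSV);m=((h[...,1]>110)&(h[...,0]<20)&(h[...,2]>60)).astype(np.uint8)
n,l,s,ce=cv2.connectedComponentsWithStats(m);print([(ce[i].round(1),s[i].tolist()) for i in range(1,n) if s[i,4]>300])
C=pickle.load(open("top.pkl","rb"))
print("R lid change",np.abs(t["frame"][108:160,310:357].astype(int)-C["frame"][108:160,310:357]).mean())
cv2.imwrite("pics/w3.png",c["frame"])
E
```

```text
6.25 [0.50871898 0.19673931 0.22733581] [[ 0.956  0.293  0.   ]
 [ 0.293 -0.956 -0.   ]] [ 0.69410706 -0.34513056 -0.82959131] 0.03863417552993947
pred [172.77050969 172.32988408]
[(array([447. ,  92.5]), [412, 73, 69, 39, 1478]), (array([172.9, 172.7]), [159, 130, 28, 90, 1804]), (array([ 60.4, 164.6]), [28, 144, 66, 41, 1117]), (array([244.8, 304.4]), [221, 286, 49, 37, 724])]
R lid change 10.774277141298418
```

View pics/w3.png

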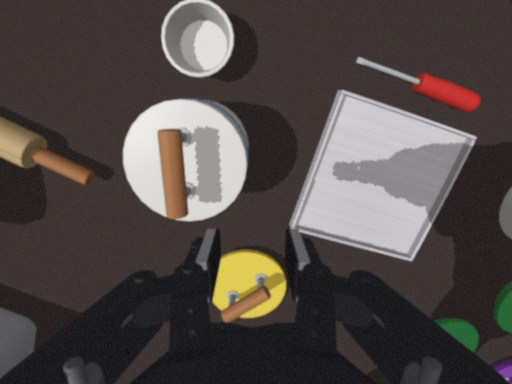

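The wrist view shows the L bar at (173,173), matching the prediction (173,172), with the tray at lower right (385,175). Moving over it and down.

>>> {"fn": "move_arm", "kwargs": {
  "rows": [
    {"xyz": [0, 0.04, 0], "rotation": [0, 0, 0], "fingers": 0.55},
    {"xyz": [0, 0.065, 0], "rotation": [0, 0, 0], "fingers": 0.55},
    {"xyz": [0, 0.071, 0], "rotation": [0, 0, 0], "fingers": 0.55},
    {"xyz": [0, 0.071, 0], "rotation": [0, 0, 0], "fingers": 0.55},
    {"xyz": [0, 0.071, -0.03], "rotation": [0, 0, 0], "fingers": 0.55},
    {"xyz": [0, 0.071, -0.06], "rotation": [0, 0, 0], "fingers": 0.55},
    {"xyz": [0, 0.071, -0.085], "rotation": [0, 0, 0], "fingers": 0.55},
    {"xyz": [0, 0.071, -0.1], "rotation": [0, 0, 0], "fingers": 0.55},
    {"xyz": [0, 0.071, -0.1], "rotation": [0, 0, 0], "fingers": 0.55}
  ]
}}

```text
time_s: 7.15
ee_pos: [0.5082, 0.2671, 0.1259]
ee_rot: [[0.956, 0.293, -0.002], [0.293, -0.956, -0.002], [-0.003, 0.001, -1.0]]
ft_force: [-0.6, 0.7, 0.4]
width: 0.0384
finger_force: 0.0
```

>>> {"fn": "move_arm", "kwargs": {
  "rows": [
    {"xyz": [-0.001, 0.003, 0], "rotation": [0, 0, 0], "fingers": 0.55},
    {"xyz": [-0.002, 0.006, 0], "rotation": [0, 0, 0], "fingers": 0.55},
    {"xyz": [-0.0025, 0.008, 0], "rotation": [0, 0, 0], "fingers": 0.55},
    {"xyz": [-0.003, 0.009, 0], "rotation": [0, 0, 0], "fingers": 0.55},
    {"xyz": [-0.003, 0.01, 0], "rotation": [0, 0, 0], "fingers": 0.55},
    {"xyz": [-0.0035, 0.011, 0], "rotation": [0, 0, 0], "fingers": 0.55},
    {"xyz": [-0.0035, 0.012, 0], "rotation": [0, 0, 0], "fingers": 0.55},
    {"xyz": [-0.0035, 0.012, 0], "rotation": [0, 0, 0], "fingers": 0.55}
  ]
}}

```text
time_s: 7.95
ee_pos: [0.5049, 0.2814, 0.1272]
ee_rot: [[0.955, 0.295, -0.0], [0.295, -0.955, 0.0], [-0.0, -0.0, -1.0]]
ft_force: [0.7, -1.2, -0.3]
width: 0.0386
finger_force: 0.0
```

>>> {"fn": "move_arm", "kwargs": {
  "rows": [
    {"xyz": [-0.0003, 0.001, 0], "rotation": [0, 0, 0], "fingers": 0.55},
    {"xyz": [-0.0006, 0.002, 0], "rotation": [0, 0, 0], "fingers": 0.55},
    {"xyz": [-0.0009, 0.003, 0], "rotation": [0, 0, 0], "fingers": 0.55},
    {"xyz": [-0.0011, 0.0037, 0], "rotation": [0, 0, 0], "fingers": 0.55},
    {"xyz": [-0.0011, 0.0037, 0], "rotation": [0, 0, 0], "fingers": 0.55},
    {"xyz": [-0.0011, 0.0037, 0], "rotation": [0, 0, 0], "fingers": 0.55}
  ]
}}

```text
time_s: 8.55
ee_pos: [0.5038, 0.2851, 0.1273]
ee_rot: [[0.955, 0.295, -0.0], [0.295, -0.955, 0.0], [0.0, -0.0, -1.0]]
ft_force: [0.0, -1.1, -0.3]
width: 0.0381
finger_force: 0.0
```

```bash
python3 - <<'E'
from h import *
F=[]
for i in range(3):
    c=cam("wrist");o=get_obs();F.append([*o["ft_force"],o["finger_force"],*o["ee_pos"]])
print(np.round(F,4)); pickle.dump(c,open("w4.pkl","wb"))
s=cam("scene");a=c["frame"];b=cv2.resize(s["frame"][230:330,230:320],(360,400))[:384]
cv2.imwrite("pics/w4.png",np.hstack([a[:,100:500],b]))
E
```

```text
[[ 0.0604  0.0561  0.8204  0.      0.5038  0.285   0.1273]
 [-0.0038 -0.6749 -0.2679  0.      0.5038  0.285   0.1272]
 [ 0.5492 -0.2134  0.3167  0.      0.5038  0.285   0.1273]]
```

View pics/w4.png

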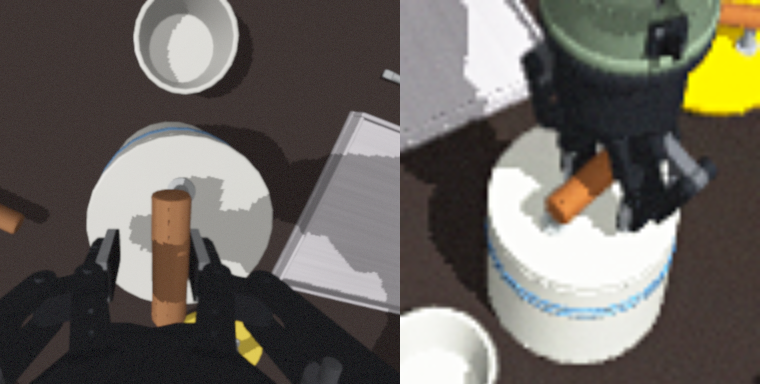

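L moved with about 0–1 N of force and the bar now leans left of its post (bar at (170,255), post at (182,187) in the picture). The lean is about 0.23 rad, so L is the loose one. Now rocking it to the right.

>>> {"fn": "move_arm", "kwargs": {
  "rows": [
    {"xyz": [0.0018, -0.006, 0], "rotation": [0, 0, 0], "fingers": 0.55},
    {"xyz": [0.0037, -0.012, 0], "rotation": [0, 0, 0], "fingers": 0.55},
    {"xyz": [0.005, -0.016, 0], "rotation": [0, 0, 0], "fingers": 0.55},
    {"xyz": [0.0058, -0.019, 0], "rotation": [0, 0, 0], "fingers": 0.55},
    {"xyz": [0.0067, -0.022, 0], "rotation": [0, 0, 0], "fingers": 0.55},
    {"xyz": [0.0077, -0.025, 0], "rotation": [0, 0, 0], "fingers": 0.55},
    {"xyz": [0.0086, -0.028, 0], "rotation": [0, 0, 0], "fingers": 0.55},
    {"xyz": [0.0095, -0.031, 0], "rotation": [0, 0, 0], "fingers": 0.55},
    {"xyz": [0.0098, -0.032, 0], "rotation": [0, 0, 0], "fingers": 0.55},
    {"xyz": [0.0098, -0.032, 0], "rotation": [0, 0, 0], "fingers": 0.55}
  ]
}}

```text
time_s: 9.75
ee_pos: [0.5137, 0.2527, 0.1272]
ee_rot: [[0.955, 0.295, -0.0], [0.295, -0.955, -0.0], [-0.0, 0.0, -1.0]]
ft_force: [-0.5, 0.1, -1.2]
width: 0.0386
finger_force: 0.0
```

>>> {"fn": "move_arm", "kwargs": {
  "rows": [
    {"xyz": [0.0003, -0.001, 0], "rotation": [0, 0, 0], "fingers": 0.55},
    {"xyz": [0.0006, -0.002, 0], "rotation": [0, 0, 0], "fingers": 0.55},
    {"xyz": [0.0006, -0.002, 0], "rotation": [0, 0, 0], "fingers": 0.55},
    {"xyz": [0.0006, -0.002, 0], "rotation": [0, 0, 0], "fingers": 0.55}
  ]
}}

```text
time_s: 10.15
ee_pos: [0.5142, 0.2509, 0.1272]
ee_rot: [[0.955, 0.295, -0.0], [0.295, -0.955, -0.0], [-0.0, -0.0, -1.0]]
ft_force: [0.0, -1.1, 0.5]
width: 0.0384
finger_force: 0.0
```

```bash
python3 - <<'E'
from h import *
F=[]
for i in range(2):
    c=cam("wrist");o=get_obs();F.append([*o["ft_force"],o["finger_force"],*o["ee_pos"]])
print(np.round(F,4))
a=c["frame"]
# where would the bar's far end be at each lean, wrist views
L=np.array([.5083,.2677,.088]);y=np.array([-.295,.955,0]);x=np.array([.955,.295,0])
for n,cc in(("left",pickle.load(open("w4.pkl","rb"))),("right",c)):
    h=cv2.cvtColor(cc["frame"],cv2.COLOR_BGR2HSV);m=((h[...,1]>110)&(h[...,0]<20)&(h[...,2]>60))[190:300,220:330]
    v,u=np.nonzero(m);v0=v.min()+8;row=u[v==v0];print(n,"row",v0+190,row.min()+220,row.max()+220)
    for t in(-.28,-.23,-.15,0,.15,.23,.28):
        X=L+[0,0,.022]+x*.03+y*.038*np.sin(t)+np.array([0,0,.038*np.cos(t)]);print(t,proj(cc,X)[0].round(1),end=" ")
    print()
# tray corners from w3
c=pickle.load(open("w3.pkl","rb"));uv=[(342,93),(473,138),(411,259),(292,227)]
q=np.array([atz(c,p,.018) for p in uv]);print(q.round(4),q.mean(0))
cv2.imwrite("pics/w5.png",a)
E
```

```text
[[-0.2592  0.256  -0.043   0.      0.5142  0.2509  0.1272]
 [-0.9186  0.0586 -0.5708  0.      0.5142  0.2509  0.1272]]
left row 198 253 289
-0.28 [308.6 205.5] -0.23 [305.1 205.9] -0.15 [299.3 206.3] 0 [287.9 206.7] 0.15 [276.2 206.3] 0.23 [270.1 205.9] 0.28 [266.3 205.5] 
right row 198 220 252
-0.28 [236.7 205.3] -0.23 [232.9 205.7] -0.15 [226.8 206.1] 0 [215.1 206.4] 0.15 [203.7 206. ] 0.23 [197.9 205.6] 0.28 [194.4 205.2] 
[[ 0.6269  0.1158  0.018 ]
 [ 0.6303 -0.0778  0.018 ]
 [ 0.4367 -0.0822  0.018 ]
 [ 0.4348  0.1137  0.018 ]] [0.53215732 0.01736797 0.018     ]
```

The measured leans are about +0.22 and then about -0.25 rad, both clear. Re-centring over the bar and closing.

>>> {"fn": "move_arm", "kwargs": {
  "rows": [
    {"xyz": [-0.003, 0.0084, 0], "rotation": [0, 0, 0], "fingers": 0.55},
    {"xyz": [-0.0059, 0.0168, 0], "rotation": [0, 0, 0], "fingers": 0.55},
    {"xyz": [-0.0059, 0.0168, 0], "rotation": [0, 0, 0], "fingers": 0.55},
    {"xyz": [-0.0059, 0.0168, 0], "rotation": [0, 0, 0], "fingers": 0.6},
    {"xyz": [-0.0059, 0.0168, 0], "rotation": [0, 0, 0], "fingers": 0.65},
    {"xyz": [-0.0059, 0.0168, 0], "rotation": [0, 0, 0], "fingers": 0.7},
    {"xyz": [-0.0059, 0.0168, 0], "rotation": [0, 0, 0], "fingers": 0.75},
    {"xyz": [-0.0059, 0.0168, 0], "rotation": [0, 0, 0], "fingers": 0.8},
    {"xyz": [-0.0059, 0.0168, 0], "rotation": [0, 0, 0], "fingers": 0.9},
    {"xyz": [-0.0059, 0.0168, 0], "rotation": [0, 0, 0], "fingers": 1.0}
  ],
  "squeeze": 50
}}

```text
time_s: 11.25
ee_pos: [0.5084, 0.2676, 0.1274]
ee_rot: [[0.955, 0.295, 0.0], [0.295, -0.955, -0.0], [0.0, 0.0, -1.0]]
ft_force: [0.2, -2.9, 5.4]
width: 0.0183
finger_force: 48.7
```

>>> {"fn": "move_arm", "kwargs": {
  "rows": [
    {"xyz": [0, 0, 0], "rotation": [0, 0, 0], "fingers": 1.0},
    {"xyz": [0, 0, 0], "rotation": [0, 0, 0], "fingers": 1.0},
    {"xyz": [0, 0, 0], "rotation": [0, 0, 0], "fingers": 1.0}
  ],
  "squeeze": 50
}}

```text
time_s: 11.55
ee_pos: [0.5084, 0.2675, 0.1274]
ee_rot: [[0.955, 0.295, 0.0], [0.295, -0.955, -0.0], [0.0, 0.0, -1.0]]
ft_force: [0.2, -3.6, 5.5]
width: 0.0185
finger_force: 48.7
```

>>> {"fn": "move_arm", "kwargs": {
  "rows": [
    {"xyz": [0, 0, 0.003], "rotation": [0, 0, 0], "fingers": 1.0},
    {"xyz": [0, 0, 0.006], "rotation": [0, 0, 0], "fingers": 1.0},
    {"xyz": [0, 0, 0.01], "rotation": [0, 0, 0], "fingers": 1.0},
    {"xyz": [0, 0, 0.015], "rotation": [0, 0, 0], "fingers": 1.0},
    {"xyz": [0, 0, 0.02], "rotation": [0, 0, 0], "fingers": 1.0},
    {"xyz": [0, 0, 0.027], "rotation": [0, 0, 0], "fingers": 1.0},
    {"xyz": [0, 0, 0.034], "rotation": [0, 0, 0], "fingers": 1.0},
    {"xyz": [0, 0, 0.042], "rotation": [0, 0, 0], "fingers": 1.0},
    {"xyz": [0, 0, 0.048], "rotation": [0, 0, 0], "fingers": 1.0},
    {"xyz": [0, 0, 0.05], "rotation": [0, 0, 0], "fingers": 1.0}
  ]
}}

```text
time_s: 12.55
ee_pos: [0.5085, 0.2679, 0.1781]
ee_rot: [[0.955, 0.295, 0.001], [0.295, -0.955, 0.001], [0.001, -0.0, -1.0]]
ft_force: [0.3, -0.5, -6.3]
width: 0.0183
finger_force: 49.0
```

```bash
python3 - <<'E'
from h import *
c=cam("wrist");s=cam("scene");o=get_obs();print(o["time_s"],o["ee_pos"],o["ft_force"],o["width"],o["finger_force"])
b=cv2.resize(s["frame"][210:330,225:325],(320,384))
cv2.imwrite("pics/w6.png",np.hstack([c["frame"][:,60:480],b]))
E
```

```text
12.65 [0.50833399 0.26780282 0.17750244] [ 0.27296075 -0.39060363 -4.53730033] 0.018584732821461235 49.00071859359741
```

View pics/w6.png

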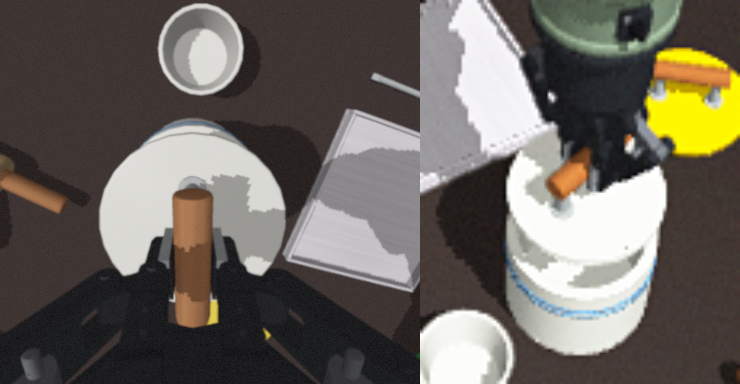

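The lid is lifted and hanging level, with the crock mouth visible below it and a load of about 4.9 N. Carrying it to the tray centre (0.533, 0.017).

>>> {"fn": "move_arm", "kwargs": {
  "rows": [
    {"xyz": [0.001, -0.01, 0.01], "rotation": [0, 0, 0], "fingers": 1.0},
    {"xyz": [0.003, -0.03, 0.015], "rotation": [0, 0, 0], "fingers": 1.0},
    {"xyz": [0.006, -0.06, 0.015], "rotation": [0, 0, 0], "fingers": 1.0},
    {"xyz": [0.009, -0.09, 0.015], "rotation": [0, 0, 0], "fingers": 1.0},
    {"xyz": [0.012, -0.12, 0.015], "rotation": [0, 0, 0], "fingers": 1.0},
    {"xyz": [0.015, -0.15, 0.015], "rotation": [0, 0, 0], "fingers": 1.0},
    {"xyz": [0.018, -0.18, 0.015], "rotation": [0, 0, 0], "fingers": 1.0},
    {"xyz": [0.021, -0.21, 0.015], "rotation": [0, 0, 0], "fingers": 1.0},
    {"xyz": [0.024, -0.235, 0.01], "rotation": [0, 0, 0], "fingers": 1.0},
    {"xyz": [0.025, -0.246, 0], "rotation": [0, 0, 0], "fingers": 1.0}
  ]
}}

```text
time_s: 13.65
ee_pos: [0.5336, 0.0183, 0.178]
ee_rot: [[0.956, 0.292, 0.001], [0.292, -0.956, -0.001], [0.001, 0.002, -1.0]]
ft_force: [0.6, 0.7, -5.4]
width: 0.0185
finger_force: 49.5
```

>>> {"fn": "move_arm", "kwargs": {
  "rows": [
    {"xyz": [0, -0.004, 0], "rotation": [0, 0, 0], "fingers": 1.0},
    {"xyz": [0, -0.005, -0.01], "rotation": [0, 0, 0], "fingers": 1.0},
    {"xyz": [0, -0.005, -0.03], "rotation": [0, 0, 0], "fingers": 1.0},
    {"xyz": [0, -0.005, -0.05], "rotation": [0, 0, 0], "fingers": 1.0},
    {"xyz": [0, -0.005, -0.07], "rotation": [0, 0, 0], "fingers": 1.0},
    {"xyz": [0, -0.005, -0.085], "rotation": [0, 0, 0], "fingers": 1.0},
    {"xyz": [0, -0.005, -0.095], "rotation": [0, 0, 0], "fingers": 1.0},
    {"xyz": [0, -0.005, -0.1], "rotation": [0, 0, 0], "fingers": 1.0},
    {"xyz": [0, -0.005, -0.1], "rotation": [0, 0, 0], "fingers": 1.0}
  ]
}}

```text
time_s: 14.55
ee_pos: [0.5332, 0.0172, 0.077]
ee_rot: [[0.955, 0.296, -0.0], [0.296, -0.955, 0.0], [-0.0, -0.0, -1.0]]
ft_force: [0.4, -1.2, -6.0]
width: 0.0187
finger_force: 49.5
```

```bash
python3 - <<'E'
from h import *
c=cam("wrist");s=cam("scene");o=get_obs();print(o["time_s"],o["ee_pos"],o["ft_force"],o["width"])
b=cv2.resize(s["frame"][170:300,160:300],(360,334));b=np.vstack([b,np.zeros((50,360,3),np.uint8)])
cv2.imwrite("pics/w7.png",np.hstack([c["frame"][:,40:470],b]))
E
```

```text
14.65 [0.53355279 0.01693835 0.07778169] [-0.34240952 -0.32235104 -5.79861263] 0.01859896197223668
```

View pics/w7.png

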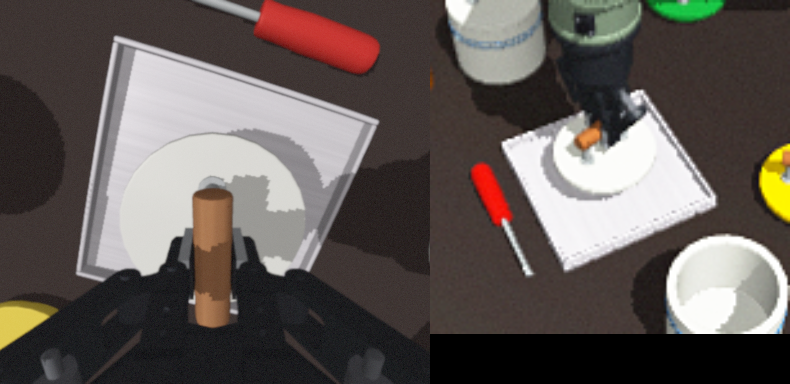

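The lid is over the tray. Its picture centre (605,152) against the tray's (608,180) matches the remaining height. Lowering it.

>>> {"fn": "move_arm", "kwargs": {
  "rows": [
    {"xyz": [0, 0, -0.01], "rotation": [0, 0, 0], "fingers": 1.0},
    {"xyz": [0, 0, -0.02], "rotation": [0, 0, 0], "fingers": 1.0},
    {"xyz": [0, 0, -0.026], "rotation": [0, 0, 0], "fingers": 1.0},
    {"xyz": [0, 0, -0.028], "rotation": [0, 0, 0], "fingers": 1.0},
    {"xyz": [0, 0, -0.03], "rotation": [0, 0, 0], "fingers": 1.0},
    {"xyz": [0, 0, -0.031], "rotation": [0, 0, 0], "fingers": 1.0},
    {"xyz": [0, 0, -0.032], "rotation": [0, 0, 0], "fingers": 1.0},
    {"xyz": [0, 0, -0.032], "rotation": [0, 0, 0], "fingers": 1.0}
  ]
}}

```text
time_s: 15.45
ee_pos: [0.5334, 0.0168, 0.0453]
ee_rot: [[0.955, 0.295, 0.0], [0.295, -0.955, 0.0], [0.0, -0.0, -1.0]]
ft_force: [0.8, 0.5, -4.9]
width: 0.0186
finger_force: 49.5
```

>>> {"fn": "move_arm", "kwargs": {
  "rows": [
    {"xyz": [0, 0, -0.0005], "rotation": [0, 0, 0], "fingers": 1.0},
    {"xyz": [0, 0, -0.001], "rotation": [0, 0, 0], "fingers": 1.0},
    {"xyz": [0, 0, -0.0015], "rotation": [0, 0, 0], "fingers": 1.0},
    {"xyz": [0, 0, -0.0015], "rotation": [0, 0, 0], "fingers": 1.0},
    {"xyz": [0, 0, -0.0015], "rotation": [0, 0, 0], "fingers": 1.0}
  ]
}}

```text
time_s: 15.95
ee_pos: [0.5333, 0.0167, 0.0438]
ee_rot: [[0.955, 0.295, 0.0], [0.295, -0.955, 0.0], [0.0, -0.0, -1.0]]
ft_force: [0.5, 0.4, -4.9]
width: 0.0186
finger_force: 49.5
```

>>> {"fn": "move_arm", "kwargs": {
  "rows": [
    {"xyz": [0, 0, -0.0005], "rotation": [0, 0, 0], "fingers": 1.0},
    {"xyz": [0, 0, -0.001], "rotation": [0, 0, 0], "fingers": 1.0},
    {"xyz": [0, 0, -0.0015], "rotation": [0, 0, 0], "fingers": 1.0},
    {"xyz": [0, 0, -0.0015], "rotation": [0, 0, 0], "fingers": 1.0},
    {"xyz": [0, 0, -0.0015], "rotation": [0, 0, 0], "fingers": 1.0}
  ]
}}

```text
time_s: 16.45
ee_pos: [0.5335, 0.0167, 0.0432]
ee_rot: [[0.955, 0.295, 0.001], [0.295, -0.955, 0.0], [0.001, 0.0, -1.0]]
ft_force: [-4.5, 0.1, 18.6]
width: 0.0183
finger_force: 52.0
```

The tray floor is touched (the height fits: 0.043). I'll relieve the press, then open gently.

>>> {"fn": "move_arm", "kwargs": {
  "rows": [
    {"xyz": [0, 0, 0.0007], "rotation": [0, 0, 0], "fingers": 1.0},
    {"xyz": [0, 0, 0.0007], "rotation": [0, 0, 0], "fingers": 1.0},
    {"xyz": [0, 0, 0.0007], "rotation": [0, 0, 0], "fingers": 1.0}
  ],
  "squeeze": 20
}}

```text
time_s: 16.75
ee_pos: [0.5335, 0.0167, 0.0434]
ee_rot: [[0.955, 0.295, 0.001], [0.295, -0.955, 0.0], [0.001, 0.0, -1.0]]
ft_force: [-2.7, -0.6, 9.4]
width: 0.0186
finger_force: 50.7
```

>>> {"fn": "move_arm", "kwargs": {
  "rows": [
    {"xyz": [0, 0, 0], "rotation": [0, 0, 0], "fingers": 0.7},
    {"xyz": [0, 0, 0], "rotation": [0, 0, 0], "fingers": 0.6},
    {"xyz": [0, 0, 0], "rotation": [0, 0, 0], "fingers": 0.5},
    {"xyz": [0, 0, 0], "rotation": [0, 0, 0], "fingers": 0.45},
    {"xyz": [0, 0, 0], "rotation": [0, 0, 0], "fingers": 0.45}
  ]
}}

```text
time_s: 17.25
ee_pos: [0.5333, 0.0168, 0.0429]
ee_rot: [[0.955, 0.295, -0.0], [0.295, -0.955, 0.0], [-0.0, -0.0, -1.0]]
ft_force: [0.7, -0.7, -0.1]
width: 0.0472
finger_force: 0.0
```

>>> {"fn": "move_arm", "kwargs": {
  "rows": [
    {"xyz": [0, 0, 0.01], "rotation": [0, 0, 0], "fingers": 0.45},
    {"xyz": [0, 0, 0.03], "rotation": [0, 0, 0], "fingers": 0.45},
    {"xyz": [0, 0, 0.06], "rotation": [0, 0, 0], "fingers": 0.45},
    {"xyz": [0, 0, 0.1], "rotation": [0, 0, 0], "fingers": 0.45},
    {"xyz": [0, 0, 0.14], "rotation": [0, 0, 0], "fingers": 0.45},
    {"xyz": [-0.03, 0, 0.17], "rotation": [0, 0, 0], "fingers": 0.45},
    {"xyz": [-0.07, 0, 0.18], "rotation": [0, 0, 0], "fingers": 0.45},
    {"xyz": [-0.08, 0, 0.18], "rotation": [0, 0, 0], "fingers": 0.45},
    {"xyz": [-0.08, 0, 0.18], "rotation": [0, 0, 0], "fingers": 0.45}
  ]
}}

```text
time_s: 18.15
ee_pos: [0.4525, 0.0168, 0.2242]
ee_rot: [[0.955, 0.295, 0.001], [0.295, -0.955, 0.0], [0.001, -0.0, -1.0]]
ft_force: [0.8, -0.2, 0.6]
width: 0.0471
finger_force: 0.0
```

```bash
python3 - <<'E'
from h import *
c=cam("wrist");s=cam("scene");o=get_obs();print(o["time_s"],o["ee_pos"],o["ft_force"],o["width"])
b=cv2.resize(s["frame"][140:300,150:310],(384,384))
cv2.imwrite("pics/w8.png",np.hstack([c["frame"][:,60:470],b]))
E
```

```text
18.25 [0.45391839 0.01678749 0.22334338] [-0.41190879 -0.35049437 -0.92755818] 0.046875570516847466
```

View pics/w8.png

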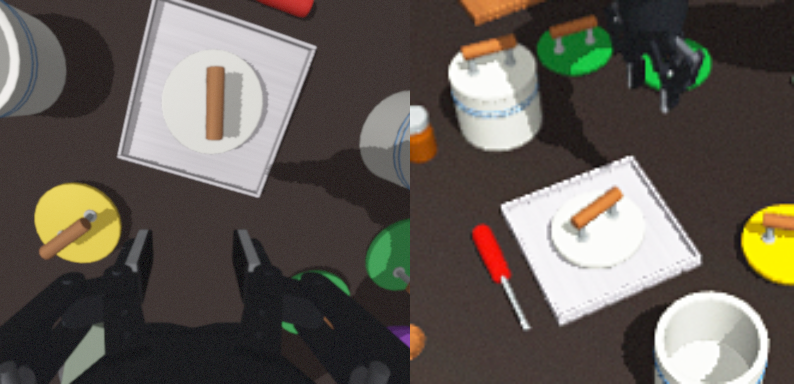

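The lid lies flat in the middle of the tray (wrist crop (213,102), scene crop (597,230)). The other lid is still seated on its crock at scene crop (495,75), and the robot is clear. Handing in.

```bash
python3 -c "
from workcell import *
print(finish_job())"
```

```text
the job is handed in; nothing more can be done
None
```

The loose handle was on the left crock's lid: I rocked it left then right (about 0.22 and 0.25 rad), set that lid flat in the tray, left the other lid seated on its crock, and handed the job in at about 18 s; the hand-in call returned no verdict.

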